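Feed the paddle locking bar down its sloping guide tube

ROBOT

A 7-joint arm with a two-finger parallel gripper is mounted at the origin on the work surface. World frame = base frame: x ahead of the robot, y to its left, z up, the work surface at z = 0. Lengths are in mm, angles in rad, forces in N, time in s.
With the tool pointing down it reaches from about 425 to 950 mm from the base axis. Payload 4.7 kg.
Tool frame: the origin (TCP) lies at the very end of the fingers, on their centre line; the grasp point (between the pads) lies 19 mm behind it (grip_point_offset is the distance from the TCP to the grasp point, in mm); z points along the fingers, y is the direction in which the jaws open and shut (so a half turn about z gives the same grasp; the last joint's range is limited). The gripper opens to 85 mm and grips with 20 to 120 N. Pads are 22 mm wide; open, the fingers measure 114 mm over their backs; the gripper's body (76 mm by 85 mm) begins 54 mm behind the grasp point. The pads swing forward as they close: fully open they stand 13 mm farther back than shut.
Start: joints at [-1.163, 0.469, -0.049, 1.532, 0.024, 1.141, -0.082], TCP at [285.517, 611.66, 231.335] pointing down, gripper open.
Joint ranges: [-2.59, 2.59], [-0.33, 1.99], [-1.39, 1.29], [0.1, 2.45], [-1.04, 4.18], [0.21, 1.99], [-2.66, 2.66]. Speed limits (rad/s): [2.57, 2.57, 3.14, 3.14, 3.14, 3.14, 3.14].

INTERFACE

Orientations are given as a unit quaternion [x, y, z, w].
In Python, from rig import * gives the robot as it stands. Calls block until the motion is done:
- move_pose(position, orientation): joint-space move of the TCP to a pose.
- line_to(position, rot=None, vel=150): straight line of the TCP; rot=None keeps the orientation; vel is the mean speed in mm/s.
- set_joints(angles): joint-space move.
- gripper_to(opening, squeeze=None): finger opening in mm; squeeze is the grip in N (None keeps the last); returns when the fingers have stopped.
- sleep(seconds).
- ik(position, orientation): joint angles nearest the present ones, or None.
- grab_frame(name): name is "side" or "top"; returns a dict with "image" (480x640x3 uint8, red, green, blue), "depth" (480x640 float32, mm along the optical axis (not along the pixel's ray), 0 where there is no reading), "intrinsics" (3x3 intrinsics, pixels), "origin" and "attitude" of the camera in the world. Camera axes: x right, y down, z forward; pixel columns grow to the right and rows downward; lengths in mm; the calibration is good to about 2 mm. A picture is of the moment at which its call begins.
A pose or a line that the arm cannot do raises IKError and nothing moves.
- sign_off(): hands the job in, once; it reports no verdict.
Trained networks look in a picture, given as the dict that the camera call returned (one of the last four; its "shot" number tells which), for a name from the list of things; names that differ only in an ending like _2 or _b are one class to them, and where a whole thing is asked for, a point or a joint stands for the part that bears it (a point fixed in the world has none). Each returns a list of dicts, best first, with "conf" (0 to 1); they miss things now and then, are a little off and sometimes report something else, mostly with a low value. They report only what shows in the picture. A call takes as long as a camera call. They do not tell look-alikes from the thing itself.
- trace(picture, target): "pixels" (480x640 bool, what is visible of it) and "centre" ([column, row] in pixels, amid what is visible of it).
- place_of(picture, target): "centre" ([column, row] in pixels: a listed point, or the origin of a listed thing).
Readings, each from a call of its own:
- get_time(): time.
- get_q(): joint angles.
- get_dq(): joint speeds.
- get_joint_efforts(): joint torques, N m.
- get_position(): TCP position.
- get_eef_rot(): TCP orientation.
- get_ft_force(): force on the tool from outside, world axes, zero at the start.
- get_wrist_torque(): the same for the moment, N m.
- get_width(): finger opening in mm.
Only numpy, scipy, OpenCV 4.12 (cv2) and the standard library are available. Lean on these libraries where they do the work, as an engineer would, in place of code of your own. Each camera call takes 0.05 s, during which the arm holds its last target. There are 200 camera calls.

TASK

Take the steel locking bar out of its wooden rest and feed it, pointed nose first, down through the sloping green guide tube, past the spring catch, until its red collar sits home against the yellow mouth and the catch has dropped into the bar's groove. Keep it in line and do not force it if it binds; let go of it at the end and leave the lamp, key, wedges and insulator where they are.

Things in the scene. Friction and masses are not known exactly. Their poses are not given: they have to be found in the camera images.
- bar: round steel bar, 16 mm thick, 280 mm long, about 0.4 kg, at first level in the rest. x runs along it to the pointed nose. Origin: on its axis at the nose-side face of a red collar (30 mm wide, x -10 to 0). Nose tip at x +220, its last 14 mm tapering to 7 mm wide; plain tail behind the collar to x -60. Groove, 9 mm core, from x +121 to +139. Balances near x +80.
- nose (a point): tip of the bar's nose, on its axis; axes as bar
- mouth (a point): centre of the tube's yellow mouth, in the plane the collar comes home against. x runs down the bore, 25 degrees below level; y level across it; z square to the tube, upward. Fixed tube 150 mm long, open both ends, square bore 19 mm, flaring to 24 in the first 10 mm; 27 mm wide outside, 36 at the mouth. The collar on the mouth is the only stop; when home the nose stands out 70 mm below.
- guide: green frame that carries the tube, fixed to the shelf; origin on the shelf right below the mouth, which is 140 mm up; its x axis points level the way the bar is fed; its base and posts begin 18 mm past the mouth, below the tube
- catch (a joint): spring catch with a red button on top of the tube, 130 mm down from the mouth, up to 41 mm above the bore's axis. Value in m: 0 = its ball fully in the bore; 0.003 to 0.005 = lifted by the bar's full thickness; in the groove it drops back to nearly 0. The spring presses 4 to 6 N; getting the nose under it takes 10 to 20 N, sliding on 5 to 10 N.
- rest: fixed wooden rest, 300 x 70 mm; origin on the shelf, below bar x +90; x points as the bar's nose does. Bar axis 55 mm above the shelf. The tail (bar x -60 to -14) is sunk in a slotted block higher than the bar, so it cannot be gripped there; a low slotted saddle holds bar x +176 to +194. In between the bar is clear, with 35 mm free beneath. It lifts straight up.
- lamp: red enamel hand lamp, about 90 mm across and 145 mm tall, standing; origin under its centre
- sluice_key: bronze T-handled sluice key lying flat, 205 mm long, 110 mm across its handle, 26 mm thick; origin on the shelf under it
- wedge1: rusty brown iron wedge lying flat, 100 x 34 x 30 mm; origin on the shelf under its centre
- wedge2: a second wedge, the same
- wedge3: a third wedge, the same
- insulator: white porcelain insulator, 72 mm across, 85 mm tall, standing; origin under its centre
Things that resemble listed ones, but are neither listed nor needed, are in the scene too. What is shaped like the guide but pink or purple is not meant.

How it is judged (in metres and radians):
On the way, in this order (a step that is already met when the one before it is completed fails the run):
1. the bar's nose is at least 30 mm down the tube, in line with it (x of nose in the frame of mouth above 0.03 m and y of nose in the frame of mouth between -0.008 and 0.008 m and z of nose in the frame of mouth between -0.008 and 0.008 m and angle between the x axis of bar and the x axis of mouth, either way round below 0.12 rad), for 0.1 s.
2. the nose has been fed past the catch, lifting it (x of nose in the frame of mouth above 0.14 m and y of nose in the frame of mouth between -0.01 and 0.01 m and z of nose in the frame of mouth between -0.01 and 0.01 m and value of joint catch above 0.0022 m), for 0.05 s.
At the end, for the whole second after the job is handed in: The bar lies in the tube with its collar within 3.5 mm of the mouth, in line within 0.06 rad, the catch dropped into the groove (below 2 mm), at rest and let go (x of bar in the frame of mouth between -0.0035 and 0.004 m and y of bar in the frame of mouth between -0.005 and 0.005 m and z of bar in the frame of mouth between -0.005 and 0.005 m and angle between the x axis of bar and the x axis of mouth, either way round below 0.06 rad and value of joint catch below 0.002 m and linear speed of bar below 0.01 m/s); the robot touches nothing.
It fails at once if the bar is forced: with the fingers on it, it presses on the guide with more than 80 N (contact force between bar and guide above 80 N and contact force between the fingers and bar above 5 N).
It fails at once if a bystander is shifted by more than 30 mm (distance of any of lamp, sluice_key, wedge1, wedge2, wedge3, insulator from where it was at the start of the episode above 0.03 m).
It also fails if it takes over 66 s, if anything falls off the work surface, if the arm or the gripper's body presses on something with over 40 N, if the wrist force passes 120 N, or if a joint passes its speed limit or range.

## Working session

There is one attempt and no reset: what is moved stays moved. The work goes in short steps, each a Python script; the robot and the scene stay as the last script left them, time stands still between calls to the robot, and variables do not carry over. Pictures are saved under pics/ and viewed, about 8 in all and at most 12, crops included, and the job is handed in when it is done.

```bash
ls; mkdir -p pics
cat > h.py <<'E'
from rig import *
import numpy as np, cv2
from scipy.spatial.transform import Rotation as R
def rot(f):
    a=np.array(f["attitude"],float)
    return a if a.shape==(3,3) else R.from_quat(a).as_matrix()
def cloud(f):
    K=np.array(f["intrinsics"]);d=f["depth"];v,u=np.mgrid[:480,:640]
    p=np.stack([(u-K[0,2])*d/K[0,0],(v-K[1,2])*d/K[1,1],d],-1)
    w=p@rot(f).T+np.array(f["origin"]); w[d<=0]=np.nan; return w
def ray(f,c):
    K=np.array(f["intrinsics"]);r=rot(f)@np.array([(c[0]-K[0,2])/K[0,0],(c[1]-K[1,2])/K[1,1],1]);return np.array(f["origin"]),r
def at_z(f,c,z):
    o,r=ray(f,c);return o+r*(z-o[2])/r[2]
def proj(f,p):
    K=np.array(f["intrinsics"]);q=rot(f).T@(np.array(p)-np.array(f["origin"]));return (K@q)[:2]/q[2]
def save(f,n): cv2.imwrite(f"pics/{n}.png",f["image"][:,:,::-1])
E
python3 - <<'E'
from h import *
np.set_printoptions(precision=1,suppress=True)
import pickle
for n in("top","side"):
    f=grab_frame(n);save(f,n+"0");print(n,f["origin"],f["attitude"],f["intrinsics"][0])
    W=cloud(f);pickle.dump(f,open(n+"0.pkl","wb"))
    for t in("bar","nose","mouth","guide","catch","rest","lamp","sluice_key","wedge1","insulator"):
        for r in place_of(f,t)[:3]: 
            c=np.array(r["centre"]);i=tuple(np.clip(c[::-1].astype(int),0,[479,639]));print(t,r["conf"],c,W[i],at_z(f,c,{"bar":55,"nose":55,"mouth":140}.get(t,0)))
print(get_time(),get_eef_rot(),get_q())
E
```

```text
pics
top [ 354.4  -21.3 1371. ] [ 0.7 -0.7  0.  -0. ] [533.8   0.  313.3]
bar 0.76 [204.5 264.2] [460.7 255.9  58.3] [460.4 255.3  55. ]
bar 0.62 [430.3 180.7] [ 676.  -300.6   74. ] [ 678.9 -305.4   55. ]
nose 0.96 [285.9 277.1] [431.5  55.4  56. ] [431.3  53.3  55. ]
mouth 0.82 [420.2 360.3] [ 241.8 -261.5  124.2] [ 242.6 -258.9  140. ]
mouth 0.64 [308.2 190.1] [635.    0.9 125.8] [631.6   0.1 140. ]
mouth 0.61 [170.1 346.4] [256.2 346.2  -0.3] [265.4 308.4 140. ]
guide 0.84 [308.6 198.3] [641.9   2.8   0.7] [641.3   1.2   0. ]
guide 0.82 [187.2 342.9] [275.5 271.3 135.9] [264.6 302.9   0. ]
guide 0.67 [406.2 348.6] [ 259.3 -251.7   -7.5] [ 258.3 -251.     0. ]Traceback (most recent call last):
  File "<stdin>", line 8, in <module>
ValueError: it knows: bar, guide, insulator, lamp, mouth, nose, rest, sluice_key, wedge
```

```bash
ls -la pics
```

```text
total 476
drwxr-xr-x 2 agent agent   4096 Dec  5 04:33 .
drwxr-xr-x 3 agent agent   4096 Dec  5 04:33 ..
-rw-r--r-- 1 agent agent 476097 Dec  5 04:33 top0.png
```

Run:
```python
from h import *
np.set_printoptions(precision=1,suppress=True)
import pickle
for n in("top","side"):
    f=grab_frame(n);save(f,n+"0");print(n,f["origin"],f["attitude"],f["intrinsics"][0])
    W=cloud(f);pickle.dump(f,open(n+"0.pkl","wb"))
    for t in("bar","nose","mouth","guide","rest","lamp","sluice_key","wedge","insulator"):
        if n=="top" and t in("bar","nose","mouth","guide"):continue
        for r in place_of(f,t)[:4]: 
            c=np.array(r["centre"]);i=tuple(np.clip(c[::-1].astype(int),0,[479,639]));print(t,r["conf"],c,W[i],at_z(f,c,{"bar":55,"nose":55,"mouth":140}.get(t,0)))
print(get_time(),get_eef_rot(),get_q())
```

```text
top [ 354.4  -21.3 1371. ] [ 0.7 -0.7  0.  -0. ] [533.8   0.  313.3]
rest 0.84 [239.  269.7] [449.4 168.9  59.6] [451.9 177.5   0. ]
lamp 0.89 [465.1 230.6] [ 548.9 -379.6   92.3] [ 561.4 -405.7    0. ]
sluice_key 0.88 [406.4 278.5] [ 435.5 -249.    16. ] [ 435.2 -252.8    0. ]
wedge 0.9 [154.1 210.9] [601.1 397.9  20.8] [602.5 404.    0. ]
wedge 0.9 [209.2 176.2] [693.5 260.7  16.5] [697.1 263.6   0. ]
wedge 0.79 [338.6 263.8] [471.5 -76.5  13.4] [470.6 -78.6   0. ]
insulator 0.71 [431.7 180.8] [ 675.5 -302.6   76. ] [ 692.2 -320.9    0. ]
side [-274.  -785.8 1021.4] [ 0.8 -0.3  0.2 -0.4] [533.4   0.  320.9]
bar 0.59 [244.4 218.4] [452.5 260.5  62.5] [457.8 266.3  55. ]
nose 0.93 [287.5 257.8] [433.7  47.1  58.5] [435.1  46.7  55. ]
mouth 0.92 [315.8 334.5] [ 242.2 -262.5  158.9] [ 253.8 -253.2  140. ]
mouth 0.77 [351.6 209.9] [620.7  -8.2 157.9] [637.3   3.9 140. ]
mouth 0.69 [174.9 212.6] [355.1 501.8   1.1] [269.7 322.4 140. ]
guide 0.95 [316.4 377.3] [ 215.1 -296.    69.8] [ 251.  -261.3    0. ]
guide 0.93 [347.6 250.2] [624.1  -1.    3.3] [627.7  -0.3   0. ]
guide 0.85 [182.1 259.6] [245.3 283.1  10.5] [249.5 291.8  -0. ]
rest 0.75 [263.  248.2] [441.6 162.6  13.7] [450.7 174.8   0. ]
lamp 0.59 [447.8 341.7] [ 518.7 -422.9   50.3] [ 559.3 -406.7    0. ]
sluice_key 0.65 [368.6 334.1] [ 422.5 -264.2   16. ] [ 434.5 -257.2    0. ]
sluice_key 0.56 [250.7 195. ] [584.  404.1   9.8] [594.  414.1   0. ]
wedge 0.92 [302.7 205.2] [674.2 248.9   8.2] [682.8 254.9   0. ]
wedge 0.78 [250.8 195.9] [584.  404.1   9.8] [591.  409.8  -0. ]
wedge 0.76 [329.8 293.8] [ 449.3 -101.6   19.1] [462.6 -92.1   0. ]
insulator 0.66 [448.4 295.9] [ 662.9 -326.8   31.8] [ 691.  -314.8    0. ]
1.05 [0.2 1.  0.  0. ] [-1.2  0.5 -0.   1.5  0.   1.1 -0.1]
```

View pics/top0.png

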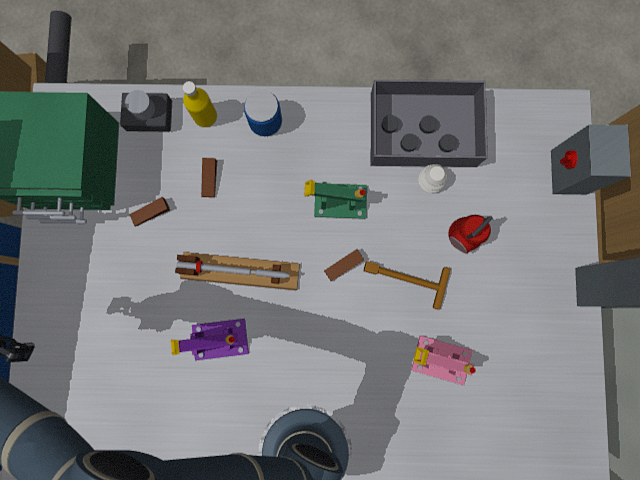

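View pics/side0.png

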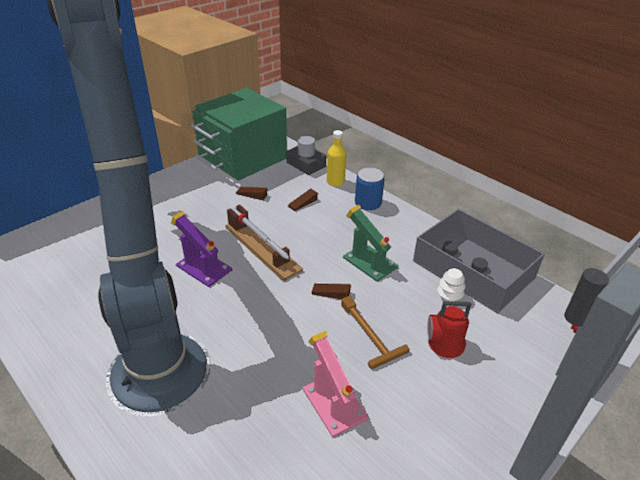

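The green guide's mouth is at top px (309,188) with its tube running right (−y). The bar lies from px (180,263) to (288,275), nose to the right. Next I fit the axes from depth.

```bash
cat > m.py <<'E'
from h import *
np.set_printoptions(precision=2,suppress=True)
def line(P):
    c=np.median(P,0);
    for _ in range(5):
        c=P.mean(0);d=np.linalg.svd(P-c)[2][0];r=np.linalg.norm(np.cross(P-c,d),axis=1);P=P[r<max(2.2*r.std()+r.mean(),3)]
    return c,d*(-np.sign(d[1])),len(P),r.std()
if __name__=="__main__":
  for n in("top","side"):
    f=grab_frame(n);W=cloud(f);im=f["image"];hsv=cv2.cvtColor(im,cv2.COLOR_RGB2HSV).astype(int);H,S,V=hsv[...,0],hsv[...,1],hsv[...,2]
    ok=~np.isnan(W[...,0])
    x,y,z=W[...,0],W[...,1],W[...,2]
    reg=ok&(x>570)&(x<700)&(abs(y)<170)&(z>15)
    g=reg&(H>50)&(H<95)&(S>80)
    # yellow mouth, red button
    ye=reg&(H>20)&(H<35)&(S>120)&(z>100); re=reg&((H<8)|(H>170))&(S>140)
    print(n,"yellow",ye.sum(),W[ye].mean(0),W[ye].min(0),W[ye].max(0),"red",re.sum(),W[re].mean(0) if re.any() else "", W[re].max(0) if re.any() else "")
    P=W[g];P=P[P[:,2]>50];
    print("green",len(P));print(line(P))
    b=ok&(x>410)&(x<490)&(y<330)&(y>20)
    col=b&((H<6)|(H>172))&(S>150)&(z>45);print("collar",col.sum(),W[col].mean(0),W[col].min(0),W[col].max(0))
    st=b&(S<50)&(z>48)&(z<75);print("steel",line(W[st]),W[st].min(0),W[st].max(0))
  print(get_time())
  f=grab_frame("top");a=cv2.resize(f["image"][170:230,290:380],None,fx=5,fy=5);b=cv2.resize(f["image"][245:295,170:310],None,fx=4,fy=4)
  s=grab_frame("side");c=cv2.resize(s["image"][195:285,335:405],None,fx=4,fy=4)
  o=np.zeros((520,760,3),np.uint8);o[:300,:450]=a;o[310:510,:560]=b;o[:360,470:750]=c;cv2.imwrite("pics/crop1.png",o[:,:,::-1])
E
python3 m.py
```

```text
top yellow 172 [636.29 -20.41 137.01] [ 618.87 -129.49  100.22] [655.53   8.43 158.12] red 22 [ 633.79 -128.94  116.24] [ 645.2  -123.23  126.39]
green 687
(array([632.04, -68.22, 117.87]), array([-0.07, -0.89, -0.45]), 563, np.float64(4.885740170332597))
collar 59 [453.8  270.51  63.53] [437.36 263.26  45.21] [473.45 302.77  73.16]
steel (array([446.64, 181.08,  59.9 ]), array([-0.08, -1.  , -0.  ]), 606, np.float64(1.9861637609391558)) [430.86  45.46  49.06] [470.01 326.    69.31]
side yellow 62 [628.9   -9.91 148.12] [ 615.53 -119.32  113.45] [651.07   3.3  159.73] red 12 [ 630.18 -131.75  119.91] [ 638.1  -126.5   123.51]
green 799
(array([625.42, -74.65, 111.9 ]), array([-0.07, -0.86, -0.51]), 628, np.float64(6.344034298066208))
collar 45 [449.51 267.34  64.15] [436.46 259.67  45.76] [474.63 276.31  75.9 ]
steel (array([440.38, 162.69,  63.61]), array([-0.09, -1.  , -0.01]), 342, np.float64(2.168596678563045)) [425.09  44.39  50.89] [481.83 325.79  74.84]
1.15
```

View pics/crop1.png

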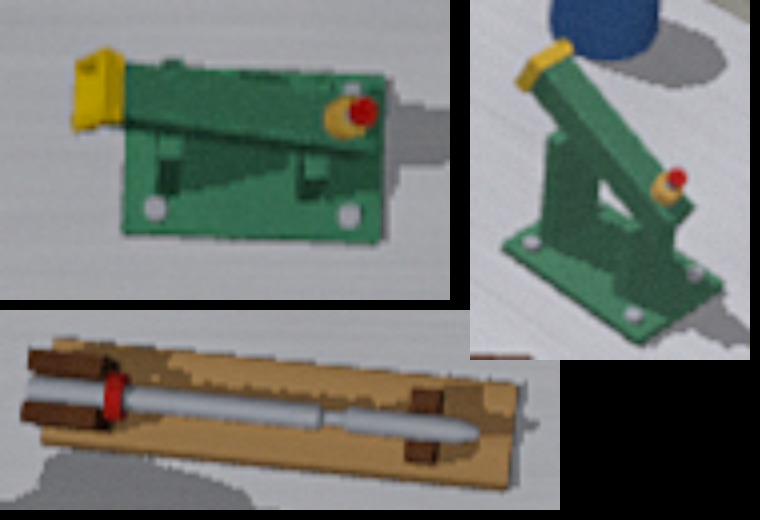

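```bash
cat > t.py <<'E'
from m import *
p=np.radians(25)
def frame(yaw,m):  # columns x (down bore), y level, z
    c,s=np.cos(yaw),np.sin(yaw)
    X=np.array([c*np.cos(p),s*np.cos(p),-np.sin(p)]);Y=np.array([-s,c,0]);return np.stack([X,Y,np.cross(X,Y)],1)
def planehit(f,uv,m,A,h):   # pixels on plane z_tube=h -> tube coords
    K=np.array(f["intrinsics"]);r=np.c_[(uv-K[:2,2])/[K[0,0],K[1,1]],np.ones(len(uv))]@rot(f).T;o=np.array(f["origin"])
    n=A[:,2];t=(h-(o-m)@n)/(r@n);return (o+r*t[:,None]-m)@A
if __name__=="__main__":
  for n in("top","side"):
    f=grab_frame(n);W=cloud(f);hsv=cv2.cvtColor(f["image"],cv2.COLOR_RGB2HSV).astype(int);H,S=hsv[...,0],hsv[...,1]
    yaw=np.radians(-92.5);m=np.array([634.,4.,140.])
    roi=(W[...,0]>570)&(W[...,0]<700)&(abs(W[...,1])<170)
    g=(H>50)&(H<95)&(S>80)&roi; ye=(H>20)&(H<35)&(S>120)&roi; re=((H<8)|(H>170))&(S>140)&roi&(W[...,2]>60)
    for it in range(6):
        A=frame(yaw,m);T=(W-m)@A
        sel=g&(T[...,2]>6)&(abs(T[...,1])<22)&(T[...,0]>15)&(T[...,0]<115)
        uv=np.argwhere(sel)[:,::-1];q=planehit(f,uv,m,A,13.5)
        xs=np.arange(18,112,5);mid=[];wd=[]
        for a in xs:
            k=q[(q[:,0]>=a-4)&(q[:,0]<a+4),1];mid.append((np.percentile(k,3)+np.percentile(k,97))/2);wd.append(np.ptp(k))
        s,b=np.polyfit(xs,mid,1);yaw+=s;m=m+A[:,1]*b
    A=frame(yaw,m);T=(W-m)@A
    print(n,"yaw",np.degrees(yaw),"m",m,"width",np.median(wd),"hgt",np.median(T[sel][:,2]),"res",np.std(np.array(mid)-np.polyval([s,b],xs)))
    k=planehit(f,np.argwhere(ye&(T[...,0]<40))[:,::-1],m,A,18.);print(" yellow x rng",k.min(0),k.max(0))
    k=planehit(f,np.argwhere(re)[:,::-1],m,A,38.);print(" red",k.mean(0),len(k), "red depth",T[re].mean(0))
    for z in place_of(f,"mouth")[:3]:print(" net",planehit(f,np.array([z["centre"]]),m,A,0)[0])
    # bar: steel + rest; intersect pixels with z=55+
    roi=(W[...,0]>410)&(W[...,0]<490)&(W[...,1]>20)&(W[...,1]<250)&(W[...,2]>45)&(S<60)
    uv=np.argwhere(roi)[:,::-1];w=np.array([at_z(f,c,57) for c in uv]);c,d,_,sd=line(w)
    print(" bar",len(w),c,d,np.degrees(np.arctan2(d[1],d[0])),sd,"nose end",w[np.argmin(w[:,1])], "hgt",np.median(W[roi][:,2]), "x at y=150",c[0]+d[0]/d[1]*(150-c[1]))
    roi=(W[...,0]>410)&(W[...,0]<490)&(W[...,1]>240)&(W[...,1]<290)&((H<6)|(H>172))&(S>150)
    w=np.array([at_z(f,c,62) for c in np.argwhere(roi)[:,::-1]]);print(" collar",w.mean(0),w.min(0),w.max(0))
E
python3 t.py
```

```text
top yaw -91.25645238396683 m [635.5    3.93 140.  ] width 27.347951755840665 hgt 12.440514810060415 res 0.38157920893808667
 yellow x rng [-12.54 -20.33  18.  ] [11.43 17.31 18.  ]
 red [128.54   0.33  38.  ] 22 red depth [130.94   1.42  33.78]
 net [-288.82 -366.5     0.  ]
 net [-222.43   -5.92    0.  ]
 bar 479 [444.14 148.68  57.  ] [-0.09 -1.   -0.  ] -94.91869507557014 2.1772719255268678 nose end [434.    45.58  57.  ] hgt 59.649000359859656 x at y=150 444.25353264341106
 collar [454.19 270.17  62.  ] [435.44 262.7   62.  ] [474.94 279.03  62.  ]
side yaw -91.42067851905365 m [633.16   4.03 140.  ] width 32.70011637314779 hgt 15.914995471077432 res 0.4517112103245705
 yellow x rng [  0.87 -35.4   18.  ] [19.89 18.87 18.  ]
 red [131.33   1.34  38.  ] 12 red depth [131.48   0.77  38.71]
 net [ 224.57 -314.87   -0.  ]
 net [-209.19 -422.85   -0.  ]
 net [ 7.95  7.94 -0.  ]
 bar 311 [443.1  147.25  57.  ] [-0.09 -1.   -0.  ] -94.9336965379214 2.7419747549266793 nose end [432.12  45.26  57.  ] hgt 63.323991764733705 x at y=150 443.3365328172019
 collar [449.84 268.09  62.  ] [430.2  243.89  62.  ] [469.36 284.69  62.  ]
```

```bash
cat > b.py <<'E'
from t import *
M=np.array([634.3,3.9,140.]);A=frame(np.radians(-91.33),M)
YB=np.radians(-94.92);B=np.array([[np.cos(YB),-np.sin(YB),0],[np.sin(YB),np.cos(YB),0],[0,0,1.]])
NB=np.array([434.9,44.5,55.]);OB=NB-220*B[:,0]
def tool(F,o,g,sg,dz=0):
    z=-F[:,2];x=sg*F[:,0];q=R.from_matrix(np.stack([x,np.cross(z,x),z],1)).as_quat()
    return o+g*F[:,0]+(19+dz)*z,q
def ins(depth,g,sg,up=0,side=0): return tool(A,M+(depth-220)*A[:,0]+up*A[:,2]+side*A[:,1],g,sg)
E
python3 - <<'E'
from b import *
for sg in(1,-1):
    print(sg,get_q())
    for P in [tool(B,OB,75,sg,-120),tool(B,OB,75,sg),ins(-40,75,sg),ins(118,75,sg),ins(118,-36,sg),ins(220,-36,sg)]:
        try:r=ik(*P)
        except Exception as e:r=e
        print(P[0],r if r is None else np.array(r))
E
```

```text
1 [-1.16  0.47 -0.05  1.53  0.02  1.14 -0.08]
[447.34 188.97 156.  ] [-0.28  0.26 -0.25  2.04  0.09  0.84  2.48]
[447.34 188.97  36.  ] [-0.24  0.46 -0.3   2.13  0.24  0.58  2.34]
[638.38 179.55 200.96] [ 0.59  0.77 -1.18  1.65  0.36  0.97  2.55]
[635.05  36.39 134.19] [-0.53  0.71  0.91  1.78 -1.03  1.28 -2.35]
[637.39 136.96 181.1 ] [-0.69  0.63  0.91  1.75 -0.99  1.26 -2.56]
[635.24  44.55 137.99] [-0.54  0.7   0.91  1.78 -1.02  1.28 -2.37]
-1 [-1.16  0.47 -0.05  1.53  0.02  1.14 -0.08]
[447.34 188.97 156.  ] [-0.78  0.25  0.35  2.07 -0.12  0.83 -0.45]
[447.34 188.97  36.  ] [-0.71  0.45  0.28  2.16 -0.23  0.56 -0.35]
[638.38 179.55 200.96] [-0.45  0.48  0.42  1.71 -0.73  1.07  0.29]
[635.05  36.39 134.19] [-0.19  0.56  0.38  1.76 -0.74  1.06  0.56]
[637.39 136.96 181.1 ] [-0.35  0.49  0.38  1.73 -0.72  1.06  0.36]
[635.24  44.55 137.99] [-0.2   0.55  0.37  1.76 -0.74  1.05  0.54]
```

Run:
```python
from b import *
move_pose(*tool(B,OB,75,-1,-120))
p,q=tool(B,OB,75,-1)
line_to(p,q,vel=120)
print(get_ft_force(),get_width())
gripper_to(0,70);print("w",get_width(),get_ft_force())
line_to(p+[0,0,40],vel=60);line_to(p+[0,0,190],vel=150)
print("w",get_width(),get_ft_force(),get_wrist_torque(),get_time())
move_pose(*ins(-40,75,-1))
print(get_position(),ins(-40,75,-1)[0],get_width(),get_ft_force(),get_time())
f=grab_frame("top");s=grab_frame("side");save(f,"t2");save(s,"s2")
cv2.imwrite("pics/c2.png",np.hstack([cv2.resize(f["image"][120:240,180:380],(400,240)),cv2.resize(s["image"][130:280,220:420],(400,300))[:240]])[:,:,::-1])
for x in(f,s):
    for t in("nose","mouth","bar"):print(t,[(r["conf"],r["centre"]) for r in place_of(x,t)][:3])
    print("exp nose",proj(x,M-40*A[:,0]),"origin",proj(x,M-260*A[:,0]),"mouth",proj(x,M))
```

```text
[ 0.86 -0.46 -1.5 ] 85.33385294608188
w 14.141211705225532 [-1.07 -0.97  5.5 ]
w 14.005911373459659 [-0.89  0.54 -3.81] [-0.06  0.02  0.01] 6.9083
[637.79 179.1  199.14] [638.38 179.55 200.96] 14.258722083248607 [-1.86  1.07 -3.73] 7.7
nose []
mouth [(0.77, [169.7, 346.8]), (0.72, [211.1, 175.4]), (0.67, [310.1, 189.7])]
bar [(0.6, [200.0, 174.0]), (0.32, [211.8, 178.8])]
exp nose [290.9  186.78] origin [196.38 173.69] mouth [306.62 188.96]
nose [(0.8, [342.3, 197.7])]
mouth [(0.93, [174.6, 213.5]), (0.92, [352.4, 214.6]), (0.87, [315.2, 334.1])]
bar [(0.6, [293.9, 144.6])]
exp nose [342.02 199.69] origin [295.39 143.41] mouth [350.85 210.34]
```

View pics/c2.png

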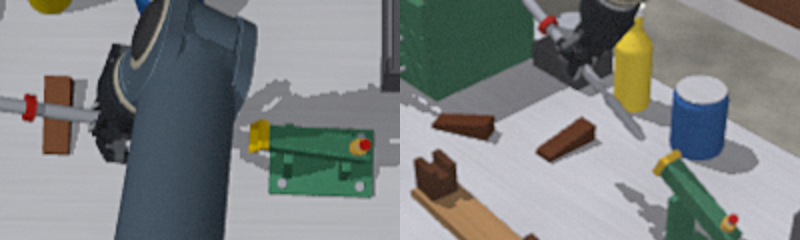

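```bash
cat > v.py <<'E'
from b import *
def see(depth,n="side"):
    s=grab_frame(n);o=M+(depth-220)*A[:,0]
    for tr in trace(s,"bar")[:1]:
        uv=np.argwhere(tr["pixels"])[:,::-1].astype(float)
        # vertical-plane hit: plane y_tube=0 -> tube coords
        K=np.array(s["intrinsics"]);r=np.c_[(uv-K[:2,2])/[K[0,0],K[1,1]],np.ones(len(uv))]@rot(s).T;c=np.array(s["origin"])
        nrm=A[:,1];t=((M-c)@nrm)/(r@nrm);q=(c+r*t[:,None]-M)@A
        xs=q[:,0]-(depth-220)
        print(n,"conf",tr["conf"],len(uv),"x range(bar)",xs.min(),xs.max())
        out=[]
        for a in range(-60,222,10):
            k=q[(xs>=a)&(xs<a+10),2]
            if len(k)>3:out.append((a+5,round((k.min()+k.max())/2,1),round(np.ptp(k),1),len(k)))
        print(out)
    return s
E
python3 - <<'E'
from v import *
s=see(-40)
print(get_position()-ins(-40,75,-1)[0],(R.from_quat(get_eef_rot())*R.from_quat(ins(-40,75,-1)[1]).inv()).as_rotvec())
a=cv2.resize(s["image"][110:260,260:410],(600,600),interpolation=cv2.INTER_CUBIC)
for d in(-260,-40,0):
    u=(proj(s,M+d*A[:,0])-[260,110])*4;cv2.circle(a,tuple(int(i) for i in u),3,(255,0,255),1)
cv2.imwrite("pics/c3.png",a[:,:,::-1])
E
```

```text
side conf 0.75 454 x range(bar) -68.46774341033091 216.20592889523374
[(-55, np.float64(-4.1), np.float64(26.8), 20), (-45, np.float64(-2.9), np.float64(26.8), 19), (-35, np.float64(-2.8), np.float64(29.1), 21), (-25, np.float64(-8.0), np.float64(35.9), 25), (-15, np.float64(-7.1), np.float64(42.5), 30), (-5, np.float64(-2.6), np.float64(48.9), 32), (5, np.float64(3.2), np.float64(38.4), 26), (15, np.float64(0.4), np.float64(22.8), 15), (75, np.float64(-1.9), np.float64(12.5), 4), (85, np.float64(0.4), np.float64(23.2), 19), (95, np.float64(-1.3), np.float64(23.2), 16), (105, np.float64(-0.1), np.float64(23.1), 19), (115, np.float64(1.4), np.float64(22.4), 17), (125, np.float64(-0.3), np.float64(10.7), 10), (135, np.float64(0.0), np.float64(25.3), 17), (145, np.float64(-0.5), np.float64(23.0), 18), (155, np.float64(-0.5), np.float64(25.3), 19), (165, np.float64(0.4), np.float64(25.8), 21), (175, np.float64(0.4), np.float64(29.3), 23), (185, np.float64(0.2), np.float64(31.0), 24), (195, np.float64(-0.1), np.float64(29.2), 22), (205, np.float64(1.2), np.float64(22.1), 18), (215, np.float64(1.0), np.float64(12.2), 7)]
[-0.21  0.39  0.33] [ 0. -0.  0.]
```

View pics/c3.png

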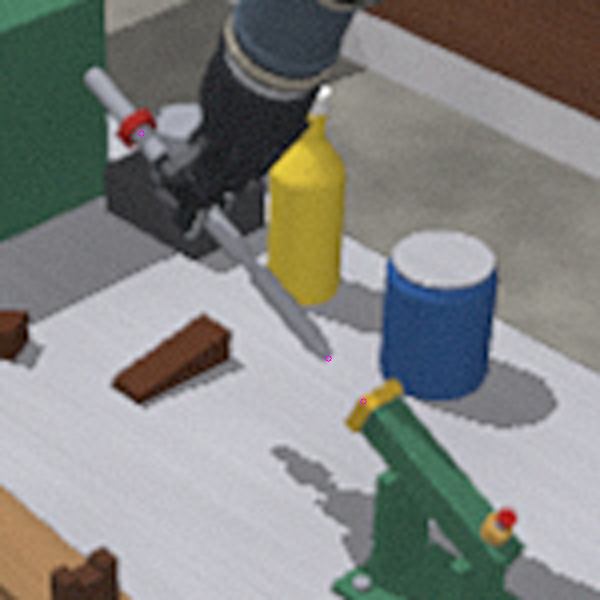

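```bash
cat > feed.py <<'E'
from v import *
def feed(a,b,g,step,lim,up=0,side=0,vel=40,F0=None,pr=3):
    d=a;i=0
    if F0 is None:F0=np.array(get_ft_force())
    while d<b-1e-6:
        d=min(d+step,b);line_to(*ins(d,g,-1,up,side),vel=vel)
        F=A.T@(np.array(get_ft_force())-F0);i+=1
        if i%pr==0 or np.abs(F).max()>lim:print(round(d,1),F,"act",(A.T@(get_position()-ins(d,g,-1,up,side)[0])),flush=True)
        if np.abs(F).max()>lim:print("STOP");break
    return d,F0
E
python3 - <<'E'
from feed import *
d,_=feed(-40,60,75,5,14)
print(get_wrist_torque(),get_width(),get_time())
E
```

```text
-25 [-0.94  1.2   0.11] act [0.59 0.01 0.06]
-10 [-0.42 -0.18  0.35] act [0.55 0.01 0.06]
5 [0.68 0.35 0.68] act [0.52 0.   0.08]
20 [-1.27 -0.   -0.63] act [0.48 0.05 0.08]
35 [ 0.18  2.22 -0.04] act [0.7  0.17 0.13]
50 [ 0.05  3.13 -1.01] act [0.66 0.11 0.09]
[-0.82 -0.58  0.04] 13.819730178710461 13.7
```

Run:
```python
from feed import *
F0=np.array([-1.86,1.07,-3.73])
d,_=feed(60,115,75,5,14,side=0.8,F0=F0)
print(A.T@get_wrist_torque(),get_width(),get_time())
s=see(d)
```

```text
75 [1.02 3.91 0.74] act [ 0.76 -0.06  0.06]
90 [ 1.49  3.27 -0.21] act [0.73 0.07 0.11]
105 [ 2.41  5.01 -0.08] act [0.72 0.03 0.07]
[ 0.48 -0.96  0.11] 13.955945134296293 16.725
side conf 0.6 281 x range(bar) -65.29437323073196 99.02699038118682
[(-55, np.float64(-0.8), np.float64(29.1), 22), (-45, np.float64(0.8), np.float64(29.6), 24), (-35, np.float64(0.5), np.float64(31.3), 21), (-25, np.float64(-0.9), np.float64(31.9), 24), (-15, np.float64(-3.0), np.float64(38.4), 30), (-5, np.float64(1.4), np.float64(44.6), 33), (5, np.float64(5.6), np.float64(37.4), 27), (15, np.float64(1.0), np.float64(30.4), 23), (25, np.float64(1.0), np.float64(29.3), 22), (35, np.float64(5.2), np.float64(22.1), 10), (85, np.float64(1.9), np.float64(25.5), 19), (95, np.float64(2.8), np.float64(24.8), 16)]
```

Run:
```python
from feed import *
gripper_to(85)
p,q=ins(115,75,-1,0,.8)
line_to(p+A[:,2]*90,vel=200)
move_pose(*ins(115,-140,-1,90))
print(get_time(),get_ft_force())
s=see(115);f=see(115,"top")
for x in(s,f):
    W=cloud(x);hsv=cv2.cvtColor(x["image"],cv2.COLOR_RGB2HSV).astype(int);H,S=hsv[...,0],hsv[...,1];T=(W-M)@A
    re=((H<6)|(H>172))&(S>150)&(T[...,0]>-160)&(T[...,0]<-30)&(abs(T[...,1])<40)&(T[...,2]>-40);print("collar",re.sum(),T[re].mean(0),T[re].min(0),T[re].max(0))
cv2.imwrite("pics/c4.png",np.hstack([cv2.resize(f["image"][140:230,220:380],(400,225)),cv2.resize(s["image"][130:280,270:420],(400,400))[:225]] if 0 else [cv2.resize(f["image"][110:260,230:380],(400,400)),cv2.resize(s["image"][130:280,270:420],(400,400))])[:,:,::-1])
```

```text
18.975 [ 0.14 -0.26 -0.4 ]
side conf 0.91 322 x range(bar) -63.82900716485284 98.12350800114245
[(-55, np.float64(-9.9), np.float64(22.8), 18), (-45, np.float64(-8.7), np.float64(22.7), 18), (-35, np.float64(-7.5), np.float64(22.6), 16), (-25, np.float64(-5.9), np.float64(23.2), 19), (-15, np.float64(-9.2), np.float64(32.1), 25), (-5, np.float64(-3.3), np.float64(41.3), 30), (5, np.float64(0.9), np.float64(34.0), 23), (15, np.float64(-4.8), np.float64(24.7), 19), (25, np.float64(-5.1), np.float64(23.0), 18), (35, np.float64(-3.8), np.float64(22.9), 19), (45, np.float64(-2.6), np.float64(22.9), 18), (55, np.float64(-2.9), np.float64(24.5), 19), (65, np.float64(-2.5), np.float64(22.8), 19), (75, np.float64(-1.3), np.float64(22.7), 19), (85, np.float64(0.2), np.float64(23.2), 20), (95, np.float64(-0.4), np.float64(25.5), 17)]
top conf 0.53 513 x range(bar) 811.9178469898691 1825.825727697295
[]
collar 33 [-107.64   -8.36    5.33] [-113.06  -19.52  -13.99] [-103.8     8.83   15.03]<stdin>:10: RuntimeWarning: Mean of empty slice.
  ret = um.true_divide(
Traceback (most recent call last):
ValueError: zero-size array to reduction operation minimum which has no identity
```

Run:
```python
from feed import *
e=0.062;X2=A[:,0]*np.cos(e)+A[:,2]*np.sin(e);A2=np.stack([X2,A[:,1],np.cross(X2,A[:,1])],1)
G=-37
# grasp point: tube coords x=-105-37, z=-7.3
gp=M+(-105+G)*A[:,0]-7.3*A[:,2]
p,q=tool(A2,gp,0,-1)
move_pose(p+A2[:,2]*80,q)
line_to(p,q,vel=120);F0=np.array(get_ft_force())
gripper_to(0,70);print("w",get_width(),A.T@(np.array(get_ft_force())-F0))
line_to(*ins(115,G,-1),vel=20)
print("F",A.T@(np.array(get_ft_force())-F0),"T",A.T@get_wrist_torque(),"w",get_width(),get_time())
see(115)
```

```text
w 13.83473195051695 [-0.4   0.37 -0.06]
F [ 2.6   0.61 -1.38] T [ 0.15 -1.3   0.1 ] w 14.119373978233574 21.6417
side conf 0.77 251 x range(bar) -29.81596366345576 93.23113510778262
[(-25, np.float64(-1.2), np.float64(19.5), 15), (-15, np.float64(-4.2), np.float64(34.9), 24), (-5, np.float64(-0.1), np.float64(41.8), 30), (5, np.float64(4.1), np.float64(34.5), 26), (15, np.float64(-0.4), np.float64(27.5), 21), (25, np.float64(-0.7), np.float64(25.8), 20), (35, np.float64(-0.7), np.float64(29.3), 24), (45, np.float64(0.5), np.float64(29.2), 23), (55, np.float64(1.8), np.float64(27.9), 22), (65, np.float64(3.0), np.float64(22.1), 18), (75, np.float64(4.5), np.float64(15.6), 13), (85, np.float64(2.8), np.float64(15.6), 12)]
```

Run:
```python
from feed import *
F0=np.array(get_ft_force())
d,_=feed(115,160,-37,3,28,F0=F0,side=.4,pr=2)
print(A.T@get_wrist_torque(),get_width(),get_time())
see(d)
```

```text
121 [-2.5  -1.31  0.55] act [-0.13 -0.09 -0.06]
127 [-2.36 -0.7   1.36] act [0.58 0.   0.05]
133 [-3.98 -2.01  0.85] act [-0.17  0.    0.02]
139 [-9.39 -1.73  1.24] act [-2.2   0.02 -0.16]
145 [-6.21 -1.67  1.13] act [-0.66  0.03 -0.04]
151 [-8.68 -1.88  0.73] act [-0.11  0.1   0.01]
157 [-8.25 -1.1   1.03] act [ 0.02  0.04 -0.03]
[0.15 0.34 0.07] 13.902135370903494 25.4917
side conf 0.57 212 x range(bar) -32.49279408173193 217.01067813578942
[(-35, np.float64(-0.4), np.float64(15.8), 4), (-25, np.float64(-4.0), np.float64(31.2), 22), (-15, np.float64(-4.3), np.float64(41.1), 31), (-5, np.float64(-0.3), np.float64(47.9), 35), (5, np.float64(5.7), np.float64(37.1), 27), (15, np.float64(0.9), np.float64(25.0), 20), (25, np.float64(1.0), np.float64(22.7), 19), (35, np.float64(1.3), np.float64(24.3), 19), (45, np.float64(1.1), np.float64(22.6), 18), (55, np.float64(1.7), np.float64(15.6), 4), (215, np.float64(0.4), np.float64(15.8), 10)]
```

Past the catch and lined up. I'll feed on to just short of home, then go in small steps.

Run:
```python
from feed import *
F0=np.array(get_ft_force())+A@np.array([8,1.1,-1])
d,_=feed(160,208,-37,4,28,F0=F0,side=.4,pr=3)
d,_=feed(d,226,-37,1,24,F0=F0,side=.4,pr=1,vel=20)
print(A.T@get_wrist_torque(),get_width(),get_time())
s=grab_frame("side");cv2.imwrite("pics/c5.png",cv2.resize(s["image"][150:270,310:430],(480,480))[:,:,::-1])
```

```text
172 [-7.6  -0.26  0.57] act [0.34 0.03 0.04]
184 [-6.06 -1.68  1.3 ] act [0.24 0.06 0.06]
196 [-7.22 -1.17  0.57] act [0.04 0.12 0.06]
208 [-6.58  0.04  0.26] act [0.07 0.16 0.1 ]
209 [-9.07 -0.86  0.17] act [-0.73  0.16  0.03]
210 [-8.73 -0.69  0.58] act [-1.19  0.14 -0.07]
211 [-8.46 -0.7   0.49] act [-0.94  0.17 -0.05]
212 [-7.71  1.47  0.65] act [-0.31  0.2   0.08]
213 [-7.02  0.05 -0.06] act [0.43 0.22 0.17]
214 [-5.65  0.83  1.39] act [0.98 0.19 0.22]
215 [-4.28  0.56  1.28] act [0.98 0.18 0.21]
216 [-4.26  0.99  1.09] act [0.47 0.21 0.16]
217 [-3.87  1.    1.99] act [0.01 0.16 0.08]
218 [-5.03  2.79  2.22] act [-0.18  0.14  0.03]
219 [-7.26  2.44  1.84] act [-0.56  0.11 -0.01]
220 [-8.69  1.37  1.33] act [-1.53  0.12 -0.08]
221 [-10.05   0.88   2.92] act [-2.5   0.11 -0.05]
222 [-11.66   0.9    3.78] act [-3.5   0.13 -0.08]
223 [-13.36   0.24   3.01] act [-4.48  0.12 -0.11]
224 [-14.17  -0.19   4.37] act [-5.49  0.11 -0.11]
225 [-16.14  -0.12   4.62] act [-6.47  0.1  -0.14]
226 [-17.58  -0.57   5.48] act [-7.47  0.12 -0.15]
[ 0.35  2.3  -0.04] 13.982303567831162 33.0917
```

View pics/c5.png

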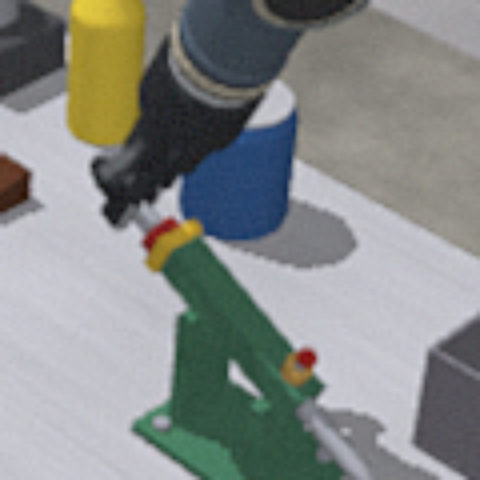

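The arm stopped moving at about 218.5 mm while the force kept rising, and the force dip at 213–217 fits the catch dropping in. The picture shows the collar on the yellow mouth at (165,240). Next I relax, release, back off and check.

Run:
```python
from feed import *
line_to(*ins(219,-37,-1,0,.4),vel=20)
gripper_to(85)
p,q=ins(219,-37,-1,0,.4)
line_to(p+A[:,2]*100,vel=120)
line_to(p+A[:,2]*100+np.array([-80,120,60]),vel=200)
print(get_time(),get_ft_force(),get_width())
s=see(220);f=grab_frame("top")
for x in(s,f):
    W=cloud(x);hsv=cv2.cvtColor(x["image"],cv2.COLOR_RGB2HSV).astype(int);H,S=hsv[...,0],hsv[...,1];T=(W-M)@A
    re=((H<6)|(H>172))&(S>140)&(T[...,0]<160)&(T[...,0]>-60)&(abs(T[...,1])<40)&(T[...,2]>-40)
    for n,k in(("collar",re&(T[...,0]<60)),("button",re&(T[...,0]>60))):
        if k.any():print(n,k.sum(),T[k].mean(0),T[k].min(0),T[k].max(0))
    print("nose",[(r["conf"],r["centre"]) for r in place_of(x,"nose")],proj(x,M+220*A[:,0]))
    for t in("lamp","sluice_key","wedge","insulator"):print(t,[np.round(at_z(x,r["centre"],0)[:2]) for r in place_of(x,t) if r["conf"]>.5])
cv2.imwrite("pics/c6.png",np.hstack([cv2.resize(f["image"][130:250,280:400],(400,400)),cv2.resize(s["image"][170:270,320:420],(400,400))])[:,:,::-1])
```

```text
36.2417 [ 0.08  0.32 -1.09] 85.25565980652806
side conf 0.74 250 x range(bar) -60.82032668023546 216.61097998672508
[(-55, np.float64(1.8), np.float64(16.3), 13), (-45, np.float64(-0.2), np.float64(16.9), 15), (-35, np.float64(0.2), np.float64(18.6), 15), (-25, np.float64(-0.4), np.float64(22.1), 18), (-15, np.float64(-0.4), np.float64(31.3), 24), (-5, np.float64(4.9), np.float64(21.9), 6), (145, np.float64(1.5), np.float64(12.4), 4), (155, np.float64(2.3), np.float64(25.3), 22), (165, np.float64(2.3), np.float64(28.7), 26), (175, np.float64(3.8), np.float64(28.0), 25), (185, np.float64(5.2), np.float64(28.5), 27), (195, np.float64(5.3), np.float64(25.1), 24), (205, np.float64(6.1), np.float64(24.5), 21), (215, np.float64(6.2), np.float64(15.6), 9)]
collar 19 [-5.34 -8.33 11.91] [-10.03 -15.46   1.06] [-2.23  5.3  22.97]
button 11 [131.17  -1.35  39.8 ] [126.41  -9.64  33.34] [134.24   6.46  46.75]
nose [(0.8, [400.9, 273.0])] [401.45 271.4 ]
lamp [array([ 559., -401.])]
sluice_key [array([ 438., -269.])]
wedge [array([475., -93.]), array([594., 415.]), array([681., 263.])]
insulator [array([ 687., -310.])]
button 21 [129.5    1.99  35.81] [123.49  -3.32  31.9 ] [135.97   8.47  40.74]
nose [(0.47, [385.2, 197.7])] [386.23 199.99]
lamp [array([ 554., -401.])]
sluice_key [array([ 432., -261.]), array([ 698., -322.])]
wedge [array([470., -84.]), array([606., 411.]), array([698., 256.])]
insulator [array([ 697., -324.])]
```

View pics/c6.png

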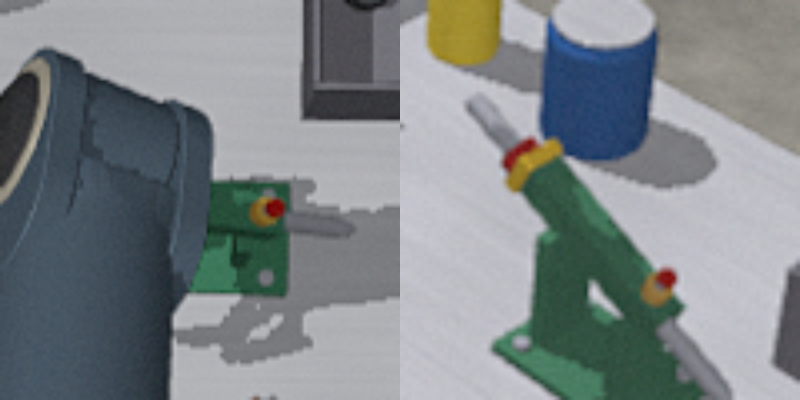

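Run:
```python
from v import *
import pickle
def cen(x):
    W=cloud(x);T=(W-M)@A;c=x["image"][...,0].astype(float)-np.maximum(x["image"][...,1],x["image"][...,2])-60
    u,v=proj(x,M+130*A[:,0]+38*A[:,2]);yy,xx=np.mgrid[:480,:640]
    h=cv2.cvtColor(x["image"],cv2.COLOR_RGB2HSV)[...,0];w=np.clip(c,0,None)*(abs(xx-u)<9)*(abs(yy-v)<9)*((h<8)|(h>170))
    return np.array([(w*xx).sum(),(w*yy).sum()])/w.sum()
for n in("side","top"):
    f=pickle.load(open(n+"0.pkl","rb"));a=cen(f);b=np.mean([cen(grab_frame(n)) for _ in range(4)],0)
    print(n,a,b,b-a,"px for 4mm lift",proj(f,M+130*A[:,0]+42*A[:,2])-proj(f,M+130*A[:,0]+38*A[:,2]))
```

```text
side [386.44 239.06] [386.34 239.15] [-0.1   0.09] px for 4mm lift [ 0.61 -0.75]
top [362.12 191.99] [362.11 191.94] [-0.01 -0.05] px for 4mm lift [ 0.84 -0.3 ]
```

```bash
python3 -c "
from rig import *
print(get_time(),get_ft_force());sign_off()"
```

```text
37.2917 [ 0.27750984 -1.29552403 -0.29172674]
the job is handed in; nothing more can be done
```

The bar is fed through the green tube with its red collar on the yellow mouth. It has been let go, and I handed the job in at 37.3 s; no verdict is reported.

**How it went:** I gripped the bar near its balance point, lifted it from the rest and fed the nose 115 mm down the tube. I then let go, regripped the tail behind the collar, brought the bar back in line and pushed it past the catch. The highest feed force I saw was about 18 N, when the collar met the mouth.

**Last checks:**
- **Collar:** it shows against the mouth in the side picture. Its red pixels lie about 2 to 10 mm before the mouth plane, where a 10 mm collar that is home should be. The arm stopped dead at about 218.5 mm of the nominal 220.
- **Catch:** the red button is back within about 0.1 px of its starting place in both cameras. A 4 mm lift would have moved it about 0.9 px. The feed force also dipped just before home.
- **Robot:** it stands clear of everything with near-zero wrist force and the gripper open.
- **Bystanders:** estimates of the lamp, key, wedges and insulator agree with the start to within about 12 mm, the detector's own scatter. The arm never went near them.

**Disagreement:** the side view put the nose end about 6 mm above the tube axis, but the tail end about level. A trace from that one camera mixes sideways and height errors, and the nose detections were within 1 to 3 px of where they should be, so I did not chase it.

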